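# Check a brake lever on a bench handlebar

## Robot

A 7-joint arm with a two-finger parallel gripper is mounted at the origin on the work surface. World frame = base frame: x ahead of the robot, y to its left, z up, the work surface at z = 0. Lengths are in m, angles in degrees, forces in N, time in s.
With the tool pointing down it reaches from about 0.425 to 0.95 m from the base axis. Payload 16.7 kg.
Tool frame: the origin (TCP) lies on the centre line of the jaws, within the pads' length; the fingertips stand 11 mm ahead of it and the grasp point (between the pads) lies 8 mm behind it; z points along the fingers, x is the direction in which the jaws open and shut, and the axes are right-handed (so a half turn about z gives the same grasp; the last joint's range is limited). The gripper opens to 94 mm and grips with 3 to 60 N. Pads are 16 mm wide; open, the fingers measure 119 mm over their backs; the gripper's body (75 mm by 177 mm) begins 78 mm behind the grasp point.
Start: joints at [-82.993, 24.414, 4.234, 92.017, -1.954, 63.644, -3.845], TCP at [0.181, 0.65, 0.216] pointing down, gripper open.
Joint ranges: [-163.25, 163.25], [-28.42, 122.38], [-70.27, 78.77], [12.13, 141.07], [-58.53, 238.53], [9.26, 117.41], [-156.51, 156.51]. Speed limits (degrees/s): [108.29, 108.29, 136.94, 136.94, 172.46, 172.46, 172.46].

## Interface

Orientations are given as [roll, pitch, yaw] about the fixed x, y, z axes, in that order (R = Rz(yaw) Ry(pitch) Rx(roll)).
In Python, from rig import env, vision gives the robot as it stands. The module is installed in compiled form; this text tells all that it offers.
- The arm moves only by the tool servo_tool, never from a script. Its argument "plan" is a list of rows, each an object with "travel": the shift along the tool's x, y, z in cm, a list of three; "turn": the turn about the tool's z in rad. In form: [{"travel": [tx, ty, tz], "turn": turn}, ...]. A call has 1 to 8 rows; each row shifts and turns the commanded pose from where the row before left it, along the tool's axes as they then stand; what a row does not reach is not made up. A row lasts 1/12 s, in which the tool goes at most 41.7 mm and 7.16 degrees, less where a joint would pass 70% of its speed; a pose out of reach is approached as far as the arm can. A call with a gripper value outside its range is refused whole. "hand" is the finger opening in cm, from 0 to 9.4, set as the call begins (left out, the last holds). The fingers move at their own pace and stop on an object; "squeeze" is the grip in N (left out, the last holds). Time passes only in rows, so rows that do not move let the fingers close. It gives the time, the measured TCP pose, the force and the opening at its end, in the units of the state.
- env.read_state(): the state, without advancing time (a new reading comes with each control period).
- vision.snapshot(name): name is "side" or "top"; returns (picture, depth): 384x512x3 uint8, blue, green, red; 384x512 float32, m along the optical axis (not along the pixel's ray), 0 where there is no reading.
- vision.calibration(name): a dict with "fx", "fy", "cx", "cy" (pixels), "k1" (the pictures are not rectified: a ray, as slopes to the right and down, at radius r is drawn at 1 + k1 r^2 times it, then the intrinsics apply), "world_from_camera" (4x4, takes a point from camera to world coordinates). Camera axes: x right, y down, z forward; pixel columns grow to the right and rows downward; lengths in m; the calibration is good to about 2 mm. A picture is of the moment at which its call begins. calibration takes no time and is no camera call.
- env.hand_in(): hands the job in, once; it reports no verdict.
The state is a dict: "time_s": time; "joint_pos": joint angles; "dq": joint speeds; "joint_torque": joint torques, N m; "tool_pos": TCP position; "orientation": TCP orientation; "ft_force": force on the tool from outside, world axes, zero at the start; "wrist_torque": the same for the moment, N m; "width": opening from 0.0 (shut) to 1.0 (fully open).
Only numpy, scipy, OpenCV 4.12 (cv2) and the standard library are available. Lean on these libraries where they do the work, as an engineer would, in place of code of your own. Each camera call takes 0.05 s, during which the arm holds its last target.

## Task

Two handlebar stubs for a ride-on robot stand on the bench: check the one with the long brake lever. With the outside of the fingers and without gripping anything, press the long lever all the way in to its stop, short of the bar, let it spring right back out, then press it in to its stop again and finish while holding it there. Don't strain the lever, don't work the short one, and leave the loose things on the table where they are.

Things in the scene. Friction and masses are not known exactly. Their poses are not given: they have to be found in the camera images.
- long_stand: Bench stand of the long lever, fixed to the table: plywood base 90 x 170 x 12 with two grey posts that carry a level handlebar stub with a black rubber grip. Origin: centre of the base's underside. The bar's axis runs along the stand's y, at x = 0, 95 above the table; grip 28 in diameter, 100 long. The lever lies on the stand's -x side of the bar (facing the robot, yaw up to 0.45 rad either way); bar, posts and clamp reach to 115 above the table. (All lengths in mm.)
- long_lever (a joint): Angle of the long lever about its upright hinge: 0 = fully out (where its spring returns it), 0.32 rad = fully in, on its stop; it grows as the lever is pressed towards the bar (stand's +x). On the stop the blade is parallel to the bar, 13 short of the grip. Pressed 100 from the hinge it takes about 2 N to start and 7 N at the stop; beyond that it is rigid.
- long_hinge (a point): Hinge axis of the long lever at mid-height of the blade, 95 above the table: 30 to the -x side of the bar's axis, 55 towards the stand's +y. The point's frame turns with the lever: the blade runs along its -y, its -x points out of the outer face (away from the bar), z up.
- long_face (a point): Point on the outer face of the long lever at mid-height, 100 from the hinge along the blade; press here, along the point's +x. Axes as for long_hinge. The plain dark steel blade is 24 high (83 to 107 above the table), 6 thick, and ends in a 14 thick upright round at 130 from the hinge. Space in front of the outer face is free for 60 or more, and so is the space under the blade down to 40 above the table (the dish or the wheel may stand lower there).
- short_stand: Bench stand of the short lever, fixed to the table: plywood base 90 x 170 x 12 with two grey posts that carry a level handlebar stub with a black rubber grip. Origin: centre of the base's underside. The bar's axis runs along the stand's y, at x = 0, 95 above the table; grip 28 in diameter, 100 long. The lever lies on the stand's -x side of the bar (facing the robot, yaw up to 0.45 rad either way); bar, posts and clamp reach to 115 above the table.
- short_lever (a joint): Angle of the short lever about its upright hinge: 0 = fully out (where its spring returns it), 0.32 rad = fully in, on its stop; it grows as the lever is pressed towards the bar (stand's +x). 
- short_hinge (a point): Hinge axis of the short lever at mid-height of the blade, 95 above the table: 30 to the -x side of the bar's axis, 55 towards the stand's +y. The point's frame turns with the lever: the blade runs along its -y, its -x points out of the outer face (away from the bar), z up.
- short_face (a point): Point on the outer face of the short lever at mid-height, 30 from the hinge along the blade; press here, along the point's +x. Axes as for short_hinge. The plain dark steel blade is 24 high (83 to 107 above the table), 6 thick, and ends in a 14 thick upright round at 60 from the hinge. Space in front of the outer face is free for 60 or more, and so is the space under the blade down to 40 above the table (the dish or the wheel may stand lower there).
- dish: Small steel dish, 68 across, 22 high, loose, a bystander. Origin: centre of its underside.
- glue: White bottle, 44 across, 110 high, loose, a bystander. Origin: centre of its underside.
- driver: Screwdriver with black handle, 160 long, lying, loose, a bystander. Origin: on its underside.
- wheel: Robot wheel with black tyre lying flat, 60 across, 26 high, loose, a bystander. Origin: centre of its underside.
- handset: White remote handset with a round blue knob, about 75 x 190 x 48, loose, a bystander. Origin: centre of its underside.
- rover: Small blue and black wheeled robot, 85 x 62 x 49, loose, a bystander. Origin: centre of its underside.
- pencase: Flat blue plastic case, 60 x 170 x 28, loose, a bystander. Origin: centre of its underside.

How it is judged:
By the outcome, as a careful person would: the job done as asked, in the order asked, and still so for the second after the job is handed in, while the arm keeps its last pose, push and grip.
It also fails if it takes over 35 s, if anything falls off the work surface, if the arm or the gripper's body presses on something with over 40 N, if the wrist force passes 120 N, or if a joint passes its speed limit or range.

## Working session

There is one attempt and no reset: what is moved stays moved. The work goes in short steps, Python scripts to look and compute and a tool call to move; the robot and the scene stay as the last step left them, time stands still between calls to the robot, and variables do not carry over. Pictures are saved under pics/ and viewed, and the job is handed in when it is done.

Besides the shell and the picture viewer there is one more tool, called after "Emit:" as name(argument=value, ...) on one line, values as JSON. servo_tool: Moves the arm, as the interface text tells. Its arguments: {"type":"object","properties":{"plan":{"type":"array"},"hand":{"type":"number"},"squeeze":{"type":"number"}},"required":["plan"]}

```bash
mkdir -p pics; ls
python3 - <<'E'
from rig import env, vision
import cv2
s=env.read_state()
for k,v in s.items(): print(k,v)
for n in("side","top"):
    p,d=vision.snapshot(n); cv2.imwrite(f"pics/{n}0.png",p)
    import numpy as np; np.save(f"{n}0.npy",d); print(n,vision.calibration(n))
E
```

```text
pics
time_s 0.0
joint_pos [-82.99365301  24.45088906   4.23053819  92.05131332  -1.95296898
  63.64175135  -3.84494167]
dq [ 0.01621582 -0.04661919  0.03504281  0.01068152  0.00120101  0.06081815
  0.05230287]
joint_torque [-1.36855459e-03 -9.35811567e+01  3.66617158e+00 -4.54220581e+01
 -4.88371169e-02  1.99017220e-02  1.21950716e-04]
tool_pos [0.18111802 0.64982303 0.21576791]
orientation [1.79994204e+02 7.15900478e-02 7.44268334e+01]
ft_force [ 0.18256618 -0.54296865  0.27505404]
wrist_torque [ 0.00981672 -0.00866815 -0.0234727 ]
width 1.0024425813372384
side {'fx': 488.9983040830852, 'fy': 488.9983040830852, 'cx': 258.9347887753334, 'cy': 193.52001464714803, 'k1': 0.0015123633578795017, 'world_from_camera': array([[ 0.87849533, -0.25050138,  0.40681079, -0.07311592],
       [-0.47770039, -0.44819031,  0.75559763, -1.24275867],
       [-0.00694959, -0.85812267, -0.51339769,  0.90840572],
       [ 0.        ,  0.        ,  0.        ,  1.        ]])}
top {'fx': 378.8340511167227, 'fy': 378.8340511167227, 'cx': 258.233753677968, 'cy': 189.0585580675222, 'k1': -0.01638172868089188, 'world_from_camera': array([[-1.14740071e-02, -9.98142081e-01,  5.98392333e-02,
         5.22239199e-01],
       [-9.99933445e-01,  1.15255538e-02,  5.16331025e-04,
         7.28660906e-03],
       [-1.20505203e-03, -5.98293263e-02, -9.98207894e-01,
         1.17060806e+00],
       [ 0.00000000e+00,  0.00000000e+00,  0.00000000e+00,
         1.00000000e+00]])}
```

View pics/side0.png

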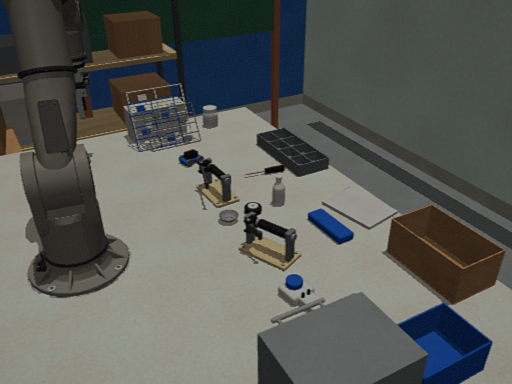

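View pics/top0.png

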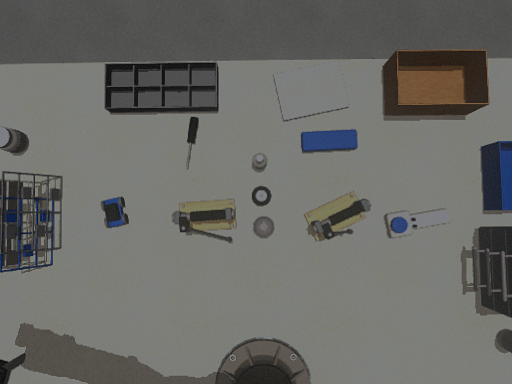

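The top view shows two stands. The long lever is on the left one, with its hinge near (184,225) and its tip near (230,240). The short-lever stand is at (337,215), and the dish at (263,227) and wheel at (261,196) lie between them. Next I'll enlarge the long stand.

Run:
```python
import cv2
p=cv2.imread("pics/top0.png"); cv2.imwrite("pics/top0c.png",cv2.resize(p[185:255,165:285],None,fx=6.5,fy=6.5,interpolation=cv2.INTER_CUBIC))
p=cv2.imread("pics/side0.png"); cv2.imwrite("pics/side0c.png",cv2.resize(p[145:235,170:270],None,fx=6.5,fy=6.5,interpolation=cv2.INTER_CUBIC))
```

```text
(no output)
```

View pics/top0c.png

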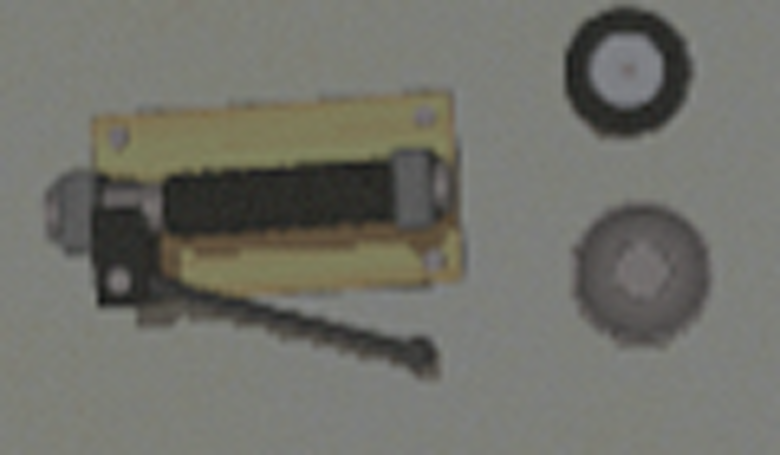

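View pics/side0c.png

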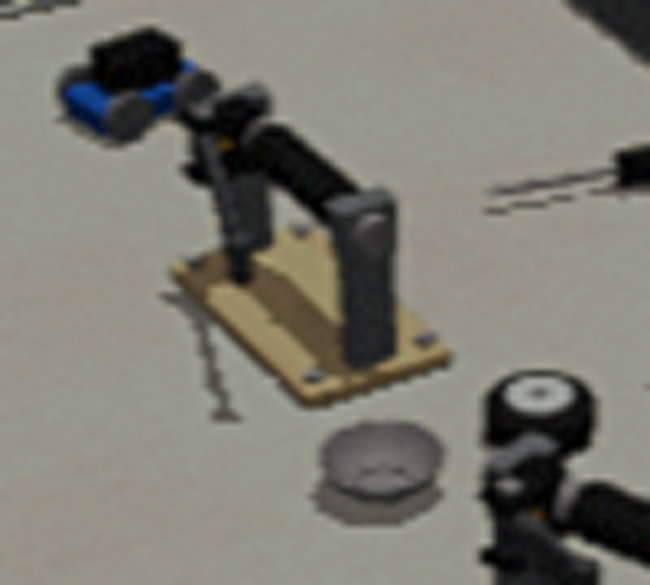

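The top crop gives base corners at crop (93,115), (450,90) and (463,277), the hinge screw at (119,280), and the lever tip at (422,352). In the side crop the lever runs from (205,130) down to (242,280), and the base corners are (175,268), (310,402) and (450,355). I'll fit the stand pose to these.

```bash
cat > h.py <<'E'
import numpy as np, cv2
from rig import vision
def ray(n,u,v):
    c=vision.calibration(n); x=(u-c['cx'])/c['fx']; y=(v-c['cy'])/c['fy']; X,Y=x,y
    for _ in range(10):
        s=1+c['k1']*(X*X+Y*Y); X,Y=x/s,y/s
    T=c['world_from_camera']; return T[:3,3], T[:3,:3]@np.array([X,Y,1.])
def at_z(n,u,v,z):
    o,d=ray(n,u,v); return o+d*(z-o[2])/d[2]
def proj(n,P):
    c=vision.calibration(n); T=c['world_from_camera']; q=T[:3,:3].T@(np.asarray(P)-T[:3,3]); x,y=q[0]/q[2],q[1]/q[2]
    s=1+c['k1']*(x*x+y*y); return np.array([c['fx']*x*s+c['cx'],c['fy']*y*s+c['cy']])
def uncrop(x,y,x0,y0,f=6.5): return (x+.5)/f-.5+x0,(y+.5)/f-.5+y0
def stand(p,P):
    c,s=np.cos(p[2]),np.sin(p[2]); return np.array([p[0]+c*P[0]-s*P[1],p[1]+s*P[0]+c*P[1],P[2]])
E
python3 - <<'E'
from h import *
from scipy.optimize import least_squares
t=lambda x,y:uncrop(x,y,165,185); s=lambda x,y:uncrop(x,y,170,145)
a=.32
hx,hy=-.03,.055
def lv(r,z,off=0): # along blade at lever angle 0: direction
    d=np.array([-np.sin(a),-np.cos(a)]); return [hx+r*d[0],hy+r*d[1],z]
obs=[("top",t(93,115),[.045,.085,.012]),("top",t(450,90),[.045,-.085,.012]),("top",t(463,277),[-.045,-.085,.012]),
("top",t(119,280),[hx,hy,.112]),("top",t(424,350),lv(.130,.107)),
("side",s(175,268),[-.045,.085,.012]),("side",s(310,402),[-.045,-.085,.012]),("side",s(450,355),[.045,-.085,.012]),("side",s(242,280),lv(.130,.083))]
for n,uv,P in obs: print(n,np.round(uv,1),at_z(n,*uv,P[2]).round(4))
f=lambda p:np.concatenate([proj(n,stand(p,P))-uv for n,uv,P in obs])
r=least_squares(f,[.53,.12,0.],x_scale=.01,loss='soft_l1')
print(r.x,r.fun.reshape(-1,2).round(2))
p=r.x
for nm,P in(("hinge",[hx,hy,.095]),("face0",lv(.1,.095)),("tip",lv(.13,.095))): print(nm,stand(p,P))
d=np.load("top0.npy")
for nm,P in(("tip",lv(.13,.107)),("f",lv(.1,.107))):
    u,v=proj("top",stand(p,P)).round().astype(int); print(nm,u,v); print((1.1706-d[v-3:v+4,u-3:u+4]).round(3))
E
```

```text
top [178.9 202.3] [0.554  0.2512 0.012 ]
top [233.8 198.4] [0.5639 0.0829 0.012 ]
top [235.8 227.2] [0.4761 0.0775 0.012 ]
top [182.9 227.7] [0.4804 0.2189 0.112 ]
top [229.8 238.4] [0.4488 0.0888 0.107 ]
side [196.5 185.8] [0.4633 0.2369 0.012 ]
side [217.3 206.4] [0.4716 0.0705 0.012 ]
side [238.8 199.2] [0.5571 0.0769 0.012 ]
side [206.8 187.7] [0.4464 0.0912 0.083 ]
[0.51401313 0.16378891 0.06136641] [[-0.07  0.09]
 [ 0.4  -0.1 ]
 [ 0.45  0.59]
 [ 0.75 -0.1 ]
 [-0.85  0.51]
 [-0.78 -1.1 ]
 [ 0.05 -0.98]
 [ 1.18 -1.13]
 [ 0.3  -0.07]]
hinge [0.48069657 0.21684555 0.095     ]
face0 [0.45512059 0.12017151 0.095     ]
tip [0.44744779 0.0911693  0.095     ]
tip 229 239
[[0.009 0.007 0.01  0.009 0.006 0.007 0.009]
 [0.008 0.008 0.101 0.112 0.1   0.009 0.011]
 [0.115 0.117 0.112 0.115 0.115 0.105 0.009]
 [0.114 0.116 0.117 0.114 0.116 0.112 0.013]
 [0.01  0.115 0.116 0.116 0.116 0.116 0.006]
 [0.01  0.117 0.114 0.116 0.112 0.007 0.008]
 [0.008 0.009 0.008 0.012 0.007 0.01  0.008]]
f 219 236
[[0.007 0.006 0.002 0.003 0.007 0.011 0.006]
 [0.004 0.007 0.01  0.005 0.006 0.008 0.011]
 [0.106 0.1   0.095 0.007 0.008 0.011 0.006]
 [0.114 0.112 0.112 0.113 0.106 0.101 0.096]
 [0.114 0.113 0.113 0.115 0.117 0.114 0.11 ]
 [0.01  0.007 0.011 0.111 0.115 0.113 0.113]
 [0.008 0.009 0.01  0.01  0.007 0.01  0.007]]
```

Stand fit: x 0.514, y 0.164, yaw +3.5°, with residuals of about 1 px. The out-position face point is about (0.452, 0.121) and the hinge about (0.481, 0.217). I'll close the fingers and turn so that tool x points along the push direction.

Emit:
servo_tool(plan=[{"travel": [0,0,0],"turn": 0.11},{"travel": [0,0,0],"turn": 0.11},{"travel": [0,0,0],"turn": 0.11},{"travel": [0,0,0],"turn": 0.11},{"travel": [0,0,0],"turn": 0.11},{"travel": [0,0,0],"turn": 0.11},{"travel": [0,0,0],"turn": 0.11},{"travel": [0,0,0],"turn": 0.11}], hand=0, squeeze=20)

```text
time_s: 0.77
tool_pos: [0.1812, 0.65, 0.2161]
orientation: [180.0, 0.0, 23.7]
ft_force: [-0.2, 0.6, 0.0]
width: 0.466
```

Emit:
servo_tool(plan=[{"travel": [0,0,0],"turn": 0.09},{"travel": [0,0,0],"turn": 0.09},{"travel": [0,0,0],"turn": 0.09},{"travel": [0,0,0],"turn": 0.088}])

```text
time_s: 1.1
tool_pos: [0.1811, 0.65, 0.2161]
orientation: [180.0, 0.0, 3.2]
ft_force: [0.3, -0.3, -0.5]
width: 0.184
```

Emit:
servo_tool(plan=[{"travel": [0.85,2.26,0],"turn": 0},{"travel": [0.85,2.26,0],"turn": 0},{"travel": [0.85,2.26,0],"turn": 0},{"travel": [0.85,2.26,0],"turn": 0},{"travel": [0.85,2.26,0],"turn": 0},{"travel": [0.85,2.26,0],"turn": 0},{"travel": [0.85,2.26,0],"turn": 0},{"travel": [0.85,2.26,0],"turn": 0}])

```text
time_s: 1.77
tool_pos: [0.2604, 0.4726, 0.2162]
orientation: [180.0, 0.0, 3.5]
ft_force: [0.6, -0.5, 0.7]
width: 0.002
```

Emit:
servo_tool(plan=[{"travel": [0.85,2.26,0],"turn": 0},{"travel": [0.85,2.26,0],"turn": 0},{"travel": [0.85,2.26,0],"turn": 0},{"travel": [0.85,2.26,0],"turn": 0},{"travel": [0.85,2.26,0],"turn": 0},{"travel": [0.85,2.26,0],"turn": 0},{"travel": [0.85,2.26,0],"turn": 0},{"travel": [0.85,2.26,0],"turn": 0}])

```text
time_s: 2.43
tool_pos: [0.3392, 0.2963, 0.2163]
orientation: [180.0, 0.0, 3.5]
ft_force: [0.7, -0.8, -0.4]
width: 0.006
```

Emit:
servo_tool(plan=[{"travel": [0.85,2.26,0],"turn": 0},{"travel": [0.85,2.26,0],"turn": 0},{"travel": [0.85,2.26,0],"turn": 0},{"travel": [0.85,2.26,0],"turn": 0},{"travel": [0.85,2.26,0],"turn": 0},{"travel": [0.85,2.26,0],"turn": 0},{"travel": [0,0,0],"turn": 0},{"travel": [0,0,0],"turn": 0}])

```text
time_s: 3.1
tool_pos: [0.3983, 0.1645, 0.2165]
orientation: [-180.0, 0.0, 3.4]
ft_force: [0.1, 0.8, -0.3]
width: 0.007
```

Emit:
servo_tool(plan=[{"travel": [0.7,2.25,0],"turn": 0},{"travel": [0.7,2.25,0],"turn": 0},{"travel": [0,0,2.5],"turn": 0},{"travel": [0,0,2.5],"turn": 0},{"travel": [0,0,1.5],"turn": 0},{"travel": [0,0,0],"turn": 0},{"travel": [0,0,0],"turn": 0}])

```text
time_s: 3.68
tool_pos: [0.4144, 0.1216, 0.1513]
orientation: [179.9, 0.1, 3.5]
ft_force: [-0.5, 0.1, 0.5]
width: 0.004
```

Run:
```python
from h import *
from rig import env
for n,(x0,y0,x1,y1) in {"side":(150,110,270,220),"top":(160,180,290,270)}.items():
    p,d=vision.snapshot(n); cv2.imwrite(f"pics/{n}1.png",cv2.resize(p[y0:y1,x0:x1],None,fx=5.4,fy=5.4,interpolation=cv2.INTER_CUBIC))
s=env.read_state(); print(s['tool_pos'],s['orientation'],s['joint_pos'])
```

```text
[0.41522936 0.12190148 0.15232786] [-1.79978999e+02 -3.71630901e-02  3.53195219e+00] [-63.21217029   6.46016761  41.6571738  127.41780845  -5.80044662
  47.85091301 -14.30757703]
```

View pics/side1.png

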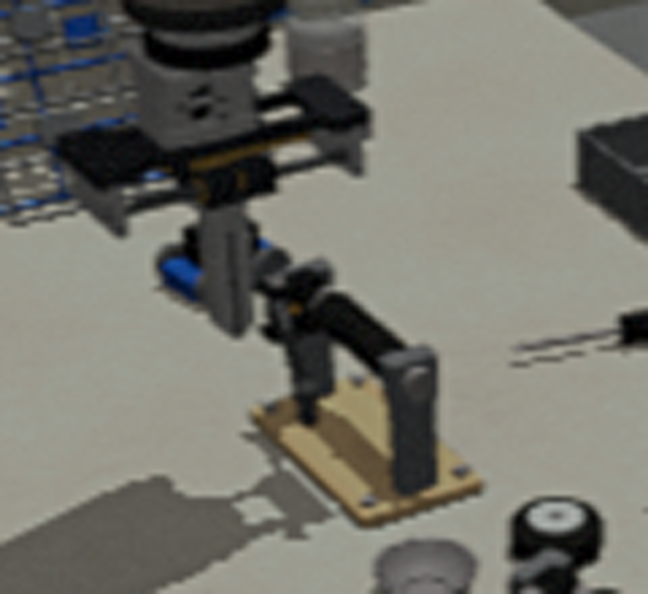

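View pics/top1.png

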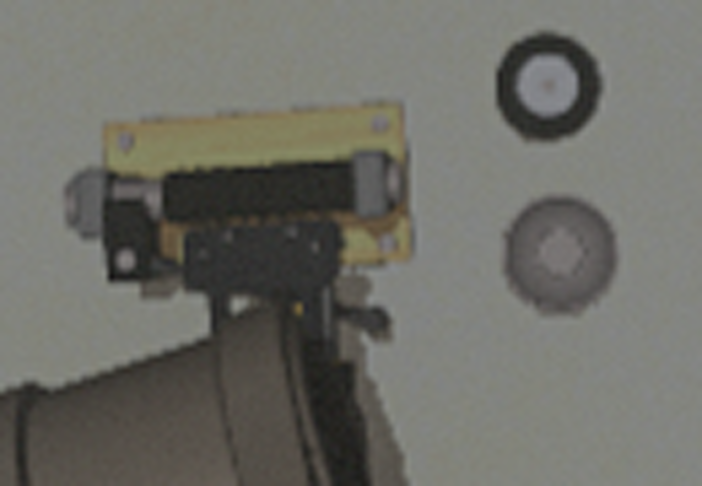

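The finger is in front of the blade. In the side view I need to tell the lever from the left post, so I'll enlarge that area with the predicted points marked.

Run:
```python
from h import *
p=[0.51401313,0.16378891,0.06136641]
a=.32;d=np.array([-np.sin(a),-np.cos(a)])
im=cv2.imread("pics/side0.png");f=14
x0,y0=185,150
c=cv2.resize(im[y0:y0+42,x0:x0+56],None,fx=f,fy=f,interpolation=cv2.INTER_CUBIC)
c=cv2.convertScaleAbs(c,alpha=1.8)
for r in(0,.05,.1,.13):
  for z in(.083,.107):
    uv=proj("side",stand(p,[-.03+r*d[0],.055+r*d[1],z])); print(r,z,uv.round(1))
    q=((uv-[x0,y0]+.5)*f-.5).round().astype(int); cv2.circle(c,tuple(map(int,q)),4,(0,0,255),1)
cv2.imwrite("pics/side0z.png",c)
```

```text
0 0.083 [201.7 169.9]
0 0.107 [201.3 163.9]
0.05 0.083 [203.7 176.4]
0.05 0.107 [203.3 170.4]
0.1 0.083 [205.8 183.3]
0.1 0.107 [205.4 177.1]
0.13 0.083 [207.1 187.6]
0.13 0.107 [206.7 181.4]
```

View pics/side0z.png

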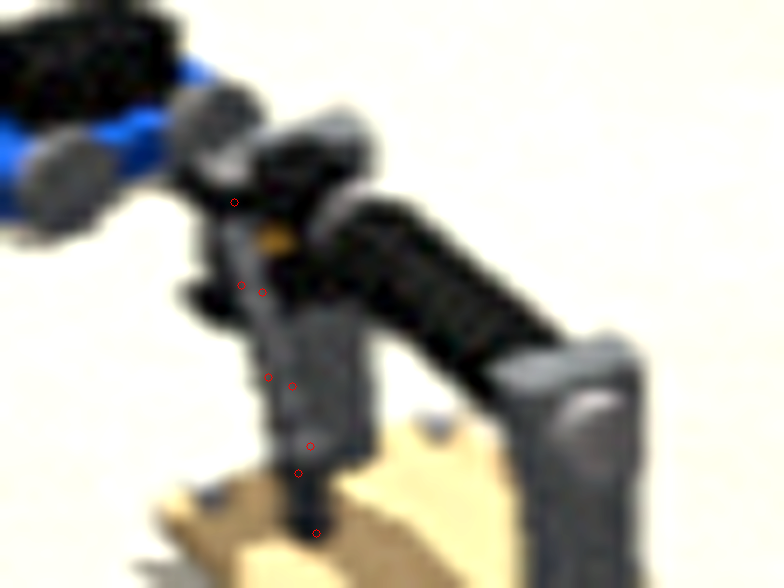

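The prediction lies on the lever: its upper edge runs from (234,202) to (310,446) in the zoom, and the dark tip round is at (316,500). Now I'll lower the fingers in front of the blade.

Emit:
servo_tool(plan=[{"travel": [0,0,1.5],"turn": 0},{"travel": [0,0,1.5],"turn": 0},{"travel": [0,0,1.5],"turn": 0},{"travel": [0,0,1.5],"turn": 0},{"travel": [0,0,1.0],"turn": 0},{"travel": [0,0,0],"turn": 0},{"travel": [0,0,0],"turn": 0},{"travel": [0,0,0],"turn": 0}])

```text
time_s: 4.45
tool_pos: [0.4155, 0.1217, 0.0825]
orientation: [-179.9, -0.1, 3.5]
ft_force: [0.7, 0.2, 0.3]
width: -0.0
```

Emit:
servo_tool(plan=[{"travel": [0.5,0,0],"turn": 0},{"travel": [0.5,0,0],"turn": 0},{"travel": [0.5,0,0],"turn": 0},{"travel": [0.5,0,0],"turn": 0},{"travel": [0,0,0],"turn": 0},{"travel": [0,0,0],"turn": 0}])

```text
time_s: 4.95
tool_pos: [0.4351, 0.1223, 0.0814]
orientation: [180.0, 0.0, 3.5]
ft_force: [0.6, 0.1, -0.5]
width: 0.003
```

Run:
```python
from h import *
from rig import env
for n,(x0,y0,x1,y1) in {"side":(150,110,270,220)}.items():
    p,d=vision.snapshot(n); cv2.imwrite(f"pics/{n}2.png",cv2.resize(p[y0:y1,x0:x1],None,fx=5.4,fy=5.4,interpolation=cv2.INTER_CUBIC))
s=env.read_state(); print(s['tool_pos'],s['orientation'],s['ft_force'])
```

```text
[0.43479777 0.12223881 0.08137879] [1.79979031e+02 1.88696556e-02 3.47338428e+00] [-0.67128807  0.06145288  0.49674655]
```

View pics/side2.png

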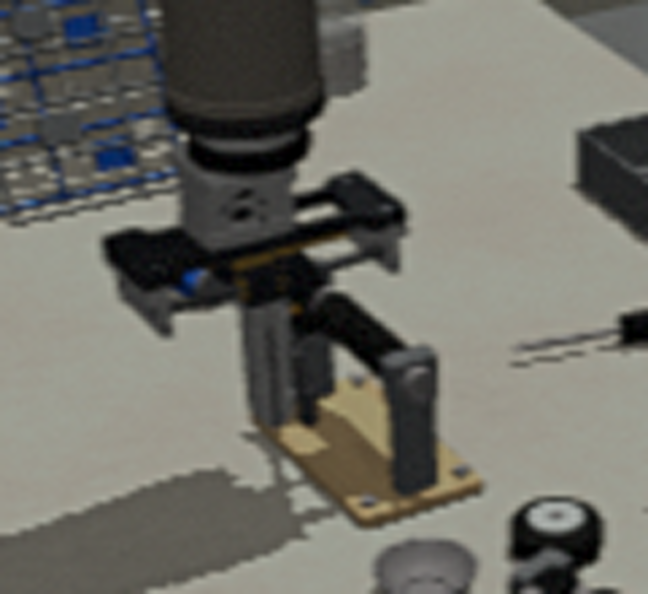

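The closed fingers stand just in front of the blade at crop (265,420), with no contact yet. I'll press in stages now.

Emit:
servo_tool(plan=[{"travel": [0.3,0,0],"turn": 0},{"travel": [0.3,0,0],"turn": 0},{"travel": [0.3,0,0],"turn": 0},{"travel": [0.3,0,0],"turn": 0},{"travel": [0.3,0,0],"turn": 0},{"travel": [0,0,0],"turn": 0},{"travel": [0,0,0],"turn": 0}])

```text
time_s: 5.58
tool_pos: [0.4497, 0.1233, 0.0813]
orientation: [180.0, 0.0, 3.5]
ft_force: [-2.2, -0.6, -1.2]
width: 0.001
```

Emit:
servo_tool(plan=[{"travel": [0.3,0,0],"turn": 0},{"travel": [0.3,0,0],"turn": 0},{"travel": [0.3,0,0],"turn": 0},{"travel": [0,0,0],"turn": 0},{"travel": [0,0,0],"turn": 0},{"travel": [0,0,0],"turn": 0}])

```text
time_s: 6.08
tool_pos: [0.4583, 0.1237, 0.0813]
orientation: [180.0, 0.1, 3.5]
ft_force: [-5.3, -2.7, -0.7]
width: 0.005
```

Emit:
servo_tool(plan=[{"travel": [0.2,0,0],"turn": 0},{"travel": [0.2,0,0],"turn": 0},{"travel": [0.2,0,0],"turn": 0},{"travel": [0.2,0,0],"turn": 0},{"travel": [0,0,0],"turn": 0},{"travel": [0,0,0],"turn": 0},{"travel": [0,0,0],"turn": 0}])

```text
time_s: 6.67
tool_pos: [0.466, 0.1238, 0.0812]
orientation: [180.0, 0.1, 3.5]
ft_force: [-5.8, -3.7, -0.1]
width: 0.0
```

Run:
```python
from rig import env
s=env.read_state(); print(s['tool_pos'],s['ft_force'])
```

```text
[0.46604867 0.1238313  0.08124696] [-5.83151027 -3.67748903 -0.11181419]
```

Emit:
servo_tool(plan=[{"travel": [0.1,0.03,0],"turn": 0},{"travel": [0.1,0.03,0],"turn": 0},{"travel": [0.1,0.03,0],"turn": 0},{"travel": [0,0,0],"turn": 0},{"travel": [0,0,0],"turn": 0}])

```text
time_s: 7.08
tool_pos: [0.4691, 0.1237, 0.0813]
orientation: [180.0, 0.1, 3.5]
ft_force: [-5.7, 0.1, 0.0]
width: 0.005
```

Emit:
servo_tool(plan=[{"travel": [0.1,0.03,0],"turn": 0},{"travel": [0,0,0],"turn": 0},{"travel": [0,0,0],"turn": 0}])

```text
time_s: 7.33
tool_pos: [0.47, 0.1237, 0.0813]
orientation: [-180.0, 0.1, 3.5]
ft_force: [-6.0, -0.2, 0.6]
width: 0.007
```

Run:
```python
from h import *
from rig import env
for n,(x0,y0,x1,y1) in {"side":(170,135,270,220),"top":(160,180,290,270)}.items():
    p,d=vision.snapshot(n); cv2.imwrite(f"pics/{n}3.png",cv2.convertScaleAbs(cv2.resize(p[y0:y1,x0:x1],None,fx=6,fy=6,interpolation=cv2.INTER_CUBIC),alpha=1.6))
s=env.read_state(); print(s['tool_pos'],s['orientation'],s['ft_force'])
```

```text
[0.47001031 0.12370609 0.08126021] [-1.79990230e+02  8.21588279e-02  3.51808441e+00] [-5.85781519  0.7311681  -0.35113788]
```

View pics/side3.png

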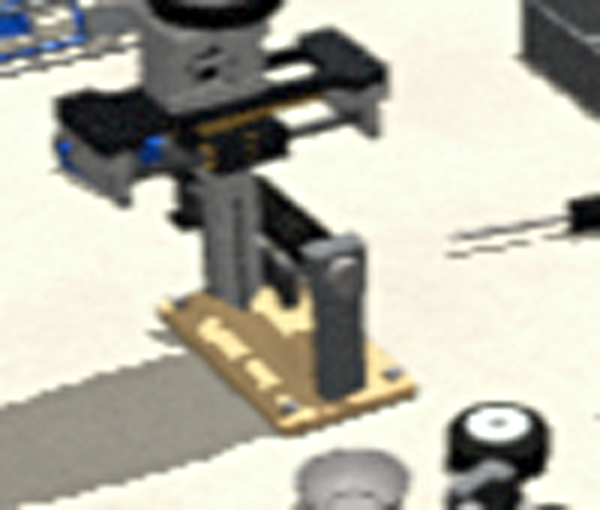

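View pics/top3.png

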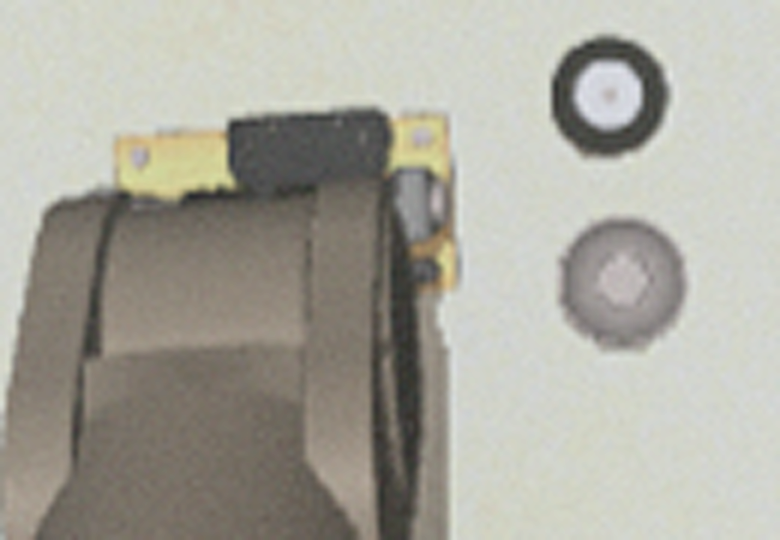

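Emit:
servo_tool(plan=[{"travel": [0.1,0,0],"turn": 0},{"travel": [0,0,0],"turn": 0},{"travel": [0,0,0],"turn": 0}])

```text
time_s: 7.68
tool_pos: [0.471, 0.1237, 0.0812]
orientation: [-180.0, 0.1, 3.5]
ft_force: [-6.5, -0.6, 0.4]
width: 0.002
```

Emit:
servo_tool(plan=[{"travel": [0.1,0,0],"turn": 0},{"travel": [0,0,0],"turn": 0},{"travel": [0,0,0],"turn": 0}])

```text
time_s: 7.93
tool_pos: [0.4717, 0.1237, 0.0812]
orientation: [-180.0, 0.1, 3.5]
ft_force: [-8.7, -0.0, 2.3]
width: 0.003
```

Emit:
servo_tool(plan=[{"travel": [0.05,0,0],"turn": 0},{"travel": [0,0,0],"turn": 0},{"travel": [0,0,0],"turn": 0}])

```text
time_s: 8.18
tool_pos: [0.4718, 0.1237, 0.0812]
orientation: [-180.0, 0.2, 3.5]
ft_force: [-11.1, -0.2, 4.5]
width: 0.002
```

Run:
```python
from h import *
from rig import env
for n,(x0,y0,x1,y1) in {"top":(200,195,250,245)}.items():
    p,d=vision.snapshot(n); cv2.imwrite("pics/top4full.png",p); cv2.imwrite(f"pics/{n}4.png",cv2.convertScaleAbs(cv2.resize(p[y0:y1,x0:x1],None,fx=12,fy=12,interpolation=cv2.INTER_CUBIC),alpha=1.6))
s=env.read_state(); print(s['tool_pos'],s['orientation'],s['ft_force'])
p=[0.51401313,0.16378891,0.06136641]
for a in (0,.02,.05,.1): print(a,proj("top",stand(p,[-.03-.13*np.sin(a),.055-.13*np.cos(a),.107])))
```

```text
[0.47179391 0.12373308 0.08118044] [-1.79991268e+02  1.60818148e-01  3.52078775e+00] [-11.63253669  -0.44965947   5.362774  ]
0 [230.3097154  224.10587515]
0.02 [230.36418264 225.03661345]
0.05 [230.41111051 226.43491554]
0.1 [230.39644996 228.76815928]
```

View pics/top4.png

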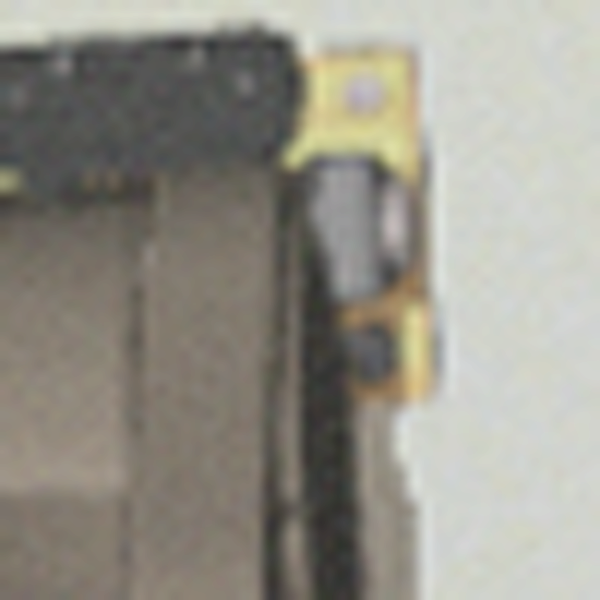

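Contact with the stop is clear. Force climbed from 6.5 to 11.6 N with almost no further travel, and the tip round at crop (370,352), full-frame (230.3,223.9), matches the fully-in prediction of (230.3,224.1). I'll release it completely.

Emit:
servo_tool(plan=[{"travel": [-0.5,0,0],"turn": 0},{"travel": [-0.7,0,0],"turn": 0},{"travel": [-0.7,0,0],"turn": 0},{"travel": [-0.7,0,0],"turn": 0},{"travel": [-0.7,0,0],"turn": 0},{"travel": [-0.7,0,0],"turn": 0},{"travel": [-0.6,0,0],"turn": 0},{"travel": [0,0,0],"turn": 0}])

```text
time_s: 8.9
tool_pos: [0.4265, 0.1206, 0.0815]
orientation: [-180.0, 0.0, 3.5]
ft_force: [-0.3, 0.6, 0.5]
width: 0.002
```

Emit:
servo_tool(plan=[{"travel": [0,0,0],"turn": 0},{"travel": [0,0,0],"turn": 0},{"travel": [0,0,0],"turn": 0},{"travel": [0,0,0],"turn": 0},{"travel": [0,0,0],"turn": 0},{"travel": [0,0,0],"turn": 0}])

```text
time_s: 9.4
tool_pos: [0.4275, 0.1207, 0.0814]
orientation: [180.0, 0.0, 3.5]
ft_force: [-0.3, 0.1, -0.3]
width: 0.005
```

Run:
```python
from h import *
from rig import env
o=[]
for n,(x0,y0,x1,y1) in {"top":(200,200,250,250),"side":(180,145,230,195)}.items():
    p,d=vision.snapshot(n); o.append(cv2.convertScaleAbs(cv2.resize(p[y0:y1,x0:x1],None,fx=8,fy=8,interpolation=cv2.INTER_CUBIC),alpha=1.6))
cv2.imwrite("pics/rel5.png",np.hstack(o))
s=env.read_state(); print(s['tool_pos'],s['orientation'],s['ft_force'])
p=[0.51401313,0.16378891,0.06136641]
for a in (.24,.28,.32): print(a,proj("top",stand(p,[-.03-.13*np.sin(a),.055-.13*np.cos(a),.107])))
```

```text
[0.42746139 0.12073694 0.08144039] [1.79991280e+02 4.45015303e-03 3.48807406e+00] [-0.82153298 -0.2720635  -0.37308926]
0.24 [229.73839207 235.27380927]
0.28 [229.38437672 237.11223122]
0.32 [228.95738507 238.9361541 ]
```

View pics/rel5.png

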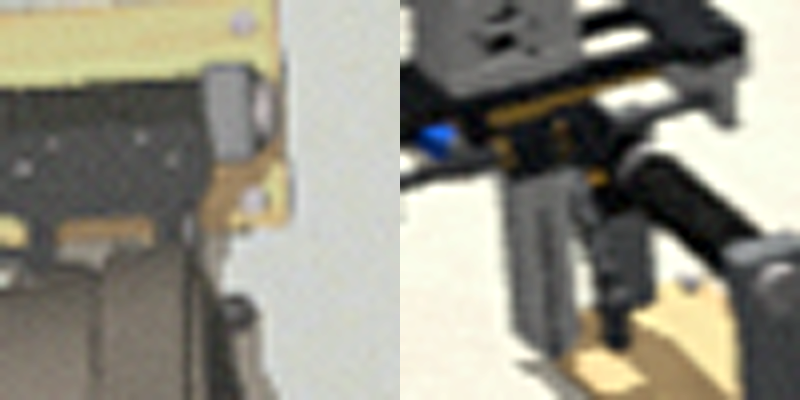

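The lever is fully out. Its tip at left-crop (237,310), full-frame (229.6,238.8), is back where it started (229.8,238.4), and there is no contact force. Now I'll press again.

Emit:
servo_tool(plan=[{"travel": [0.6,0,0],"turn": 0},{"travel": [0.6,0,0],"turn": 0},{"travel": [0.6,0,0],"turn": 0},{"travel": [0.6,0,0],"turn": 0},{"travel": [0.6,0.03,0],"turn": 0},{"travel": [0.6,0.03,0],"turn": 0},{"travel": [0.5,0.03,0],"turn": 0},{"travel": [0,0,0],"turn": 0}])

```text
time_s: 10.17
tool_pos: [0.4688, 0.1217, 0.0811]
orientation: [179.9, 0.1, 3.5]
ft_force: [-6.9, -2.2, 0.7]
width: 0.004
```

Emit:
servo_tool(plan=[{"travel": [0.1,0.03,0],"turn": 0},{"travel": [0.1,0,0],"turn": 0},{"travel": [0.1,0,0],"turn": 0},{"travel": [0,0,0],"turn": 0},{"travel": [0,0,0],"turn": 0},{"travel": [0,0,0],"turn": 0}])

```text
time_s: 10.67
tool_pos: [0.471, 0.1217, 0.0811]
orientation: [180.0, 0.1, 3.5]
ft_force: [-6.4, -3.3, 2.3]
width: 0.003
```

Emit:
servo_tool(plan=[{"travel": [0.1,0.02,0],"turn": 0},{"travel": [0,0,0],"turn": 0},{"travel": [0,0,0],"turn": 0},{"travel": [0,0,0],"turn": 0}])

```text
time_s: 11.0
tool_pos: [0.4718, 0.1217, 0.0811]
orientation: [180.0, 0.1, 3.5]
ft_force: [-8.0, -2.5, 3.0]
width: 0.006
```

Emit:
servo_tool(plan=[{"travel": [0.05,0,0],"turn": 0},{"travel": [0,0,0],"turn": 0},{"travel": [0,0,0],"turn": 0},{"travel": [0,0,0],"turn": 0}])

```text
time_s: 11.33
tool_pos: [0.4719, 0.1217, 0.081]
orientation: [180.0, 0.2, 3.5]
ft_force: [-10.4, -2.2, 6.2]
width: 0.005
```

Emit:
servo_tool(plan=[{"travel": [0,0,0],"turn": 0},{"travel": [0,0,0],"turn": 0},{"travel": [0,0,0],"turn": 0},{"travel": [0,0,0],"turn": 0},{"travel": [0,0,0],"turn": 0},{"travel": [0,0,0],"turn": 0}])

```text
time_s: 11.83
tool_pos: [0.4719, 0.1217, 0.081]
orientation: [180.0, 0.2, 3.5]
ft_force: [-9.9, -1.7, 5.8]
width: 0.007
```

Run:
```python
from h import *
from rig import env
p,d=vision.snapshot("top"); cv2.imwrite("pics/top6full.png",p)
cv2.imwrite("pics/top6.png",cv2.convertScaleAbs(cv2.resize(p[195:245,200:250],None,fx=12,fy=12,interpolation=cv2.INTER_CUBIC),alpha=1.6))
s=env.read_state(); print(s['time_s'],s['tool_pos'],s['orientation'],s['ft_force'])
```

```text
11.8833 [0.47189689 0.1216796  0.08103083] [1.79970118e+02 1.70970090e-01 3.47905121e+00] [-10.36674036  -1.91041621   5.45890706]
```

View pics/top6.png

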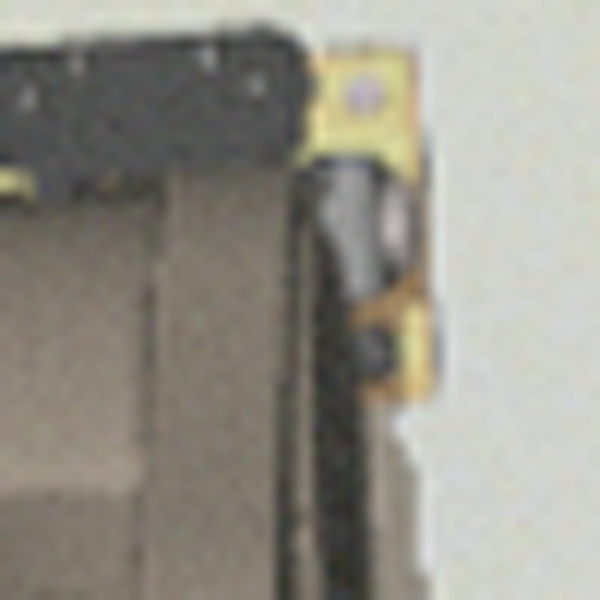

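View pics/top6full.png

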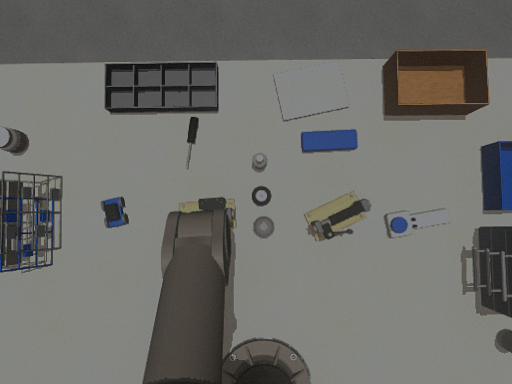

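The tip is at crop (372,352), the same in-stop position as the first press. The force is steady at about 10 N, and all the bystanders are where they were. Handing in.

Run:
```python
from rig import env
print(env.hand_in())
```

```text
the job is handed in; nothing more can be done
None
```

I pressed the long lever in to its stop with the backs of the closed, empty fingers, and let it spring right out. I then pressed it in again and handed in at about 11.9 s while holding it there.

- **First press:** the force rose from 6.5 to about 11.6 N while the tool barely moved. The lever tip was at (230.3, 223.9) in the top view, against (230.3, 224.1) predicted for fully in.
- **Release:** the tip was back at about (229.6, 238.8), where it started (229.8, 238.4), and the fingers were clear with no contact force.
- **Second press:** the tip was in the same place as on the first press, and the push held steady at about 10 N. The spring takes about 7 N at the stop, so only a few newtons rest on it.
- **Rest of the table:** in the last top view the short lever and the loose things were where they had been.

One reading I had not expected was an upward force of about 5 N on the tool while it pressed on the stop. It stayed steady, and I put it down to friction at the blade. None of the checks failed or disagreed.

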